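# Build the crosswise slat tower on the sprung pressing stand

## Robot

A 6-joint arm with a two-finger parallel gripper is mounted at the origin on the work surface. World frame = base frame: x ahead of the robot, y to its left, z up, the work surface at z = 0. Lengths are in mm, angles in degrees, forces in N, time in s.
With the tool pointing down it reaches from about 300 to 850 mm from the base axis. Payload 4.2 kg.
Tool frame: the origin (TCP) lies midway between the tips of the shut fingers; the grasp point (between the pads) lies 19 mm behind it (env.grasp_offset is the distance from the TCP to the grasp point, in mm); z points along the fingers, y is the line along which they close (so a half turn about z gives the same grasp; the last joint's range is limited). The gripper opens to 91 mm and grips with 3 to 60 N. Pads are 32 mm wide; open, the fingers measure 118 mm over their backs; the gripper's body (76 mm by 178 mm) begins 60 mm behind the grasp point.
Start: joints at [-64.744, 18.312, 89.639, -0, 72.044, -1.146], TCP at [255.688, -515.041, 213.976] pointing down, gripper open.
Joint ranges: [-177.97, 177.97], [-48.28, 115.42], [12.27, 149.76], [-77.06, 257.06], [2.81, 150.46], [-146.56, 146.56]. Speed limits (degrees/s): [147.25, 147.25, 180, 180, 180, 180].

## Interface

Orientations are given as [roll, pitch, yaw] about the fixed x, y, z axes, in that order (R = Rz(yaw) Ry(pitch) Rx(roll)).
In Python, from workcell import env, optics gives the robot as it stands. The module is installed in compiled form; this text tells all that it offers.
- The arm moves only by the tool send_rows, never from a script. Its argument "targets" is a list that holds one entry, the list of rows, each a list of 7 numbers: the turn, a rotation vector about the world's x, y, z scaled (see below), then the shift along the world's x, y, z scaled (see below), then the closure, from -1 (fully open) to 1 (shut). In form: [[[rx, ry, rz, x, y, z, gripper], ...]]. A call has 1 to 12 rows; each row shifts and turns the commanded pose from where the row before left it; what a row does not reach is not made up. The controller multiplies each number of a shift by 0.2 m and each number of a turn by pi/2 rad. A row lasts 1/10 s, in which the tool goes at most 50 mm and 8.59 degrees, less where a joint would pass 70% of its speed; a pose out of reach is approached as far as the arm can. A call with a number of a shift or a turn outside -1 to 1 is refused whole. A call with a gripper value outside its range is refused whole. The fingers move at their own pace and stop on an object; "grip_force" is the grip in N (left out, the last holds). Time passes only in rows, so rows that do not move let the fingers close. It gives the time, the measured TCP pose, the force, the opening and the grip force at its end, in the units of the state.
- env.state(): the state, without advancing time (a new reading comes with each control period).
- optics.grab_frame(name): name is "scene" or "top"; returns (picture, depth): 420x560x3 uint8, red, green, blue; 420x560 float32, mm along the optical axis (not along the pixel's ray), 0 where there is no reading.
- optics.camera_info(name): a dict with "camera_matrix" (3x3 intrinsics, pixels), "R" (3x3) and "t" (3): a world point X has camera coordinates R X + t. Camera axes: x right, y down, z forward; pixel columns grow to the right and rows downward; lengths in mm; the calibration is good to about 2 mm. A picture is of the moment at which its call begins. camera_info takes no time and is no camera call.
- env.job_done(): hands the job in; it is judged then, once.
Trained networks look in the newest picture that a camera, given by its name, has taken for a name from the list of things; names that differ only in an ending like _2 or _b are one class to them, and where a whole thing is asked for, a point or a joint stands for the part that bears it (a point fixed in the world has none). Each returns a list of dicts, best first, with "conf" (0 to 1); they miss things now and then, are a little off and sometimes report something else, mostly with a low value. They report only what shows in the picture. A call takes as long as a camera call. They do not tell look-alikes from the thing itself.
- optics.silhouettes(camera, name): "mask" (420x560 bool, what is visible of it) and "at" ([column, row] in pixels, amid what is visible of it).
- optics.place_of(camera, name): "at" ([column, row] in pixels: a listed point, or the origin of a listed thing).
The state is a dict: "time_s": time; "qpos": joint angles; "qvel": joint speeds; "effort": joint torques, N m; "ee_pos": TCP position; "ee_rot": TCP orientation; "force": force on the tool from outside, world axes, zero at the start; "torque": the same for the moment, N m; "gripper_width": finger opening in mm; "gripper_force": force on a finger pad.
Only numpy, scipy, OpenCV 4.12 (cv2) and the standard library are available. Lean on these libraries where they do the work, as an engineer would, in place of code of your own. Each camera call takes 0.05 s, during which the arm holds its last target. There are 200 camera calls.

## Task

Finish the display tower of stretcher slats on the sprung stand: lay the pale slat from the sloping rack crosswise on the two bottom slats, on the free pair of red squares beside the pale one already there, then both dark slats crosswise on the pale ones, directly above the bottom slats. Set each slat down without dropping it and, before letting go, press it so that the sprung plate sinks about 8 mm, never near its 20 mm stop. Leave the blue slat in the rack and the rest of the counter as they are.

Things in the scene. Friction and masses are not known exactly. Their poses are not given: they have to be found in the camera images.
- rack: Fixed display rack: a grey board rising away from the robot at 35 degrees to level, 170 mm long up-slope, 360 mm wide, with a 12 mm lip at its low edge. Origin on the table under its middle; x horizontal, up-slope; y along its width. Four slats lie pointing up the slope, low ends against the lip, at y = -108, -36, 36, 108 mm: one pale, two dark, one blue, in any order. 18 mm posts at y = +-197 mm carry the rail.
- rail (a point): Middle of the 12 mm thick aluminium rail over the rack, along the rack's y, 195 mm above the table; 24 mm further up-slope (horizontally) than the slats' middles and 132 mm above them, 95 mm off the board measured square to it. A gripper pointing straight down on a slat's middle strikes it; one square to the board passes below it.
- pale_a: Pale wooden slat, 150 x 22 x 16 mm, about 45 g, already laid loose in the tower at the tower's x = +45 mm. Origin at its centre; x along its length, y across its width, z through its thickness.
- pale_b: Pale wooden slat, 150 x 22 x 16 mm, about 45 g. Origin at its centre; x along its length, y across its 22 mm width, z through its 16 mm thickness (pointing away from the board while in the rack). Lies on the rack at the start, tilted 35 degrees, low end at -x.
- dark_a: Dark brown wooden slat, 150 x 22 x 16 mm, about 45 g. Origin at its centre; x along its length, y across its 22 mm width, z through its 16 mm thickness (pointing away from the board while in the rack). Lies on the rack at the start, tilted 35 degrees, low end at -x.
- dark_b: Dark brown wooden slat, 150 x 22 x 16 mm, about 45 g. Origin at its centre; x along its length, y across its 22 mm width, z through its 16 mm thickness (pointing away from the board while in the rack). Lies on the rack at the start, tilted 35 degrees, low end at -x.
- spare: Bystander: blue slat of the same size and axes, lying in the rack among the others; it stays there.
- tower (a point): Centre of the tower, level with the tops of the two dark bottom slats on the sprung plate; 62 mm above the table with the plate up, sinks with it. z up. Bottom slats run along its x at y = +-45 mm. The pale slats go along its y at x = +-45 mm, centred on y = 0, centre 8 mm above this point; the dark ones along its x at y = +-45 mm, centred on x = 0, centre 24 mm above. Either dark slat, either side.
- stand: Fixed pressing stand: grey housing 200 mm square, 34 mm high, origin under its centre, axes as the tower's. In it a 176 mm square sprung plywood plate with the two bottom slats (150 x 22 x 16 mm) screwed on; red squares on these mark where the pale slats cross them.
- plate (a joint): How far the sprung plate is pressed down, m: 0 up, 0.02 at its stop. About 0.5 N starts it moving, then 1.2 N per mm, well damped; it comes back up when relieved (the slats' own weight may leave it about 1 mm down).
- paint_jar: Bystander: paint jar, 54 mm across, 70 mm high. Origin under its centre.
- tape_roll: Bystander: yellow tape roll lying flat, 84 mm across, 24 mm high. Origin under its centre.
- brush_pot: Bystander: blue pot of brushes, 76 mm across, 200 mm high with the brushes. Origin under its centre.
- medium_bottle: Bystander: amber bottle, 60 mm across, 150 mm high. Origin under its centre.
- brayer: Bystander: black rubber ink roller 90 mm wide with a red handle, lying on the table. Origin under its roller.
- flat_brush: Bystander: brush lying on the table. Origin under its middle.
There are look-alikes about, which are no part of the job. What is shaped like the pale_b but turquoise is not meant.

How it is judged (in metres and radians):
On the way, in this order (a step that is already met when the one before it is completed fails the run):
1. the second pale slat lies crosswise on the bottom slats at the free red squares and is pressed so that the plate sinks at least 4 mm ((((x of pale_a in the frame of tower between 0.033 and 0.057 m and y of pale_a in the frame of tower between -0.015 and 0.015 m and z of pale_a in the frame of tower between 0.003 and 0.013 m and angle between the x axis of pale_a and the y axis of tower, either way round below 0.15 rad and angle between the z axis of pale_a and the z axis of tower, either way round below 0.1 rad) and (x of pale_b in the frame of tower between -0.057 and -0.033 m and y of pale_b in the frame of tower between -0.015 and 0.015 m and z of pale_b in the frame of tower between 0.003 and 0.013 m and angle between the x axis of pale_b and the y axis of tower, either way round below 0.15 rad and angle between the z axis of pale_b and the z axis of tower, either way round below 0.1 rad)) or ((x of pale_a in the frame of tower between -0.057 and -0.033 m and y of pale_a in the frame of tower between -0.015 and 0.015 m and z of pale_a in the frame of tower between 0.003 and 0.013 m and angle between the x axis of pale_a and the y axis of tower, either way round below 0.15 rad and angle between the z axis of pale_a and the z axis of tower, either way round below 0.1 rad) and (x of pale_b in the frame of tower between 0.033 and 0.057 m and y of pale_b in the frame of tower between -0.015 and 0.015 m and z of pale_b in the frame of tower between 0.003 and 0.013 m and angle between the x axis of pale_b and the y axis of tower, either way round below 0.15 rad and angle between the z axis of pale_b and the z axis of tower, either way round below 0.1 rad))) and value of joint plate above 0.004 m), for 0.1 s.
2. one dark slat lies crosswise on both pale ones, above a bottom slat, and is pressed likewise (all of step 1 and ((y of dark_a in the frame of tower between 0.033 and 0.057 m and x of dark_a in the frame of tower between -0.015 and 0.015 m and z of dark_a in the frame of tower between 0.019 and 0.029 m and angle between the x axis of dark_a and the x axis of tower, either way round below 0.15 rad and angle between the z axis of dark_a and the z axis of tower, either way round below 0.1 rad) or (y of dark_a in the frame of tower between -0.057 and -0.033 m and x of dark_a in the frame of tower between -0.015 and 0.015 m and z of dark_a in the frame of tower between 0.019 and 0.029 m and angle between the x axis of dark_a and the x axis of tower, either way round below 0.15 rad and angle between the z axis of dark_a and the z axis of tower, either way round below 0.1 rad) or (y of dark_b in the frame of tower between 0.033 and 0.057 m and x of dark_b in the frame of tower between -0.015 and 0.015 m and z of dark_b in the frame of tower between 0.019 and 0.029 m and angle between the x axis of dark_b and the x axis of tower, either way round below 0.15 rad and angle between the z axis of dark_b and the z axis of tower, either way round below 0.1 rad) or (y of dark_b in the frame of tower between -0.057 and -0.033 m and x of dark_b in the frame of tower between -0.015 and 0.015 m and z of dark_b in the frame of tower between 0.019 and 0.029 m and angle between the x axis of dark_b and the x axis of tower, either way round below 0.15 rad and angle between the z axis of dark_b and the z axis of tower, either way round below 0.1 rad))), for 0.1 s.
3. the other dark slat lies above the other bottom slat and is pressed likewise (all of step 1 and (((y of dark_a in the frame of tower between 0.033 and 0.057 m and x of dark_a in the frame of tower between -0.015 and 0.015 m and z of dark_a in the frame of tower between 0.019 and 0.029 m and angle between the x axis of dark_a and the x axis of tower, either way round below 0.15 rad and angle between the z axis of dark_a and the z axis of tower, either way round below 0.1 rad) and (y of dark_b in the frame of tower between -0.057 and -0.033 m and x of dark_b in the frame of tower between -0.015 and 0.015 m and z of dark_b in the frame of tower between 0.019 and 0.029 m and angle between the x axis of dark_b and the x axis of tower, either way round below 0.15 rad and angle between the z axis of dark_b and the z axis of tower, either way round below 0.1 rad)) or ((y of dark_a in the frame of tower between -0.057 and -0.033 m and x of dark_a in the frame of tower between -0.015 and 0.015 m and z of dark_a in the frame of tower between 0.019 and 0.029 m and angle between the x axis of dark_a and the x axis of tower, either way round below 0.15 rad and angle between the z axis of dark_a and the z axis of tower, either way round below 0.1 rad) and (y of dark_b in the frame of tower between 0.033 and 0.057 m and x of dark_b in the frame of tower between -0.015 and 0.015 m and z of dark_b in the frame of tower between 0.019 and 0.029 m and angle between the x axis of dark_b and the x axis of tower, either way round below 0.15 rad and angle between the z axis of dark_b and the z axis of tower, either way round below 0.1 rad)))), for 0.1 s.
At the end, for the whole second after the job is handed in: All four slats lie in their places: within 12 mm sideways, 15 mm lengthwise, 5 mm in height, 0.15 rad in direction and 0.1 rad of level; slats at rest (under 20 mm/s) and the plate back up (less than 3 mm down) ((((x of pale_a in the frame of tower between 0.033 and 0.057 m and y of pale_a in the frame of tower between -0.015 and 0.015 m and z of pale_a in the frame of tower between 0.003 and 0.013 m and angle between the x axis of pale_a and the y axis of tower, either way round below 0.15 rad and angle between the z axis of pale_a and the z axis of tower, either way round below 0.1 rad) and (x of pale_b in the frame of tower between -0.057 and -0.033 m and y of pale_b in the frame of tower between -0.015 and 0.015 m and z of pale_b in the frame of tower between 0.003 and 0.013 m and angle between the x axis of pale_b and the y axis of tower, either way round below 0.15 rad and angle between the z axis of pale_b and the z axis of tower, either way round below 0.1 rad)) or ((x of pale_a in the frame of tower between -0.057 and -0.033 m and y of pale_a in the frame of tower between -0.015 and 0.015 m and z of pale_a in the frame of tower between 0.003 and 0.013 m and angle between the x axis of pale_a and the y axis of tower, either way round below 0.15 rad and angle between the z axis of pale_a and the z axis of tower, either way round below 0.1 rad) and (x of pale_b in the frame of tower between 0.033 and 0.057 m and y of pale_b in the frame of tower between -0.015 and 0.015 m and z of pale_b in the frame of tower between 0.003 and 0.013 m and angle between the x axis of pale_b and the y axis of tower, either way round below 0.15 rad and angle between the z axis of pale_b and the z axis of tower, either way round below 0.1 rad))) and (((y of dark_a in the frame of tower between 0.033 and 0.057 m and x of dark_a in the frame of tower between -0.015 and 0.015 m and z of dark_a in the frame of tower between 0.019 and 0.029 m and angle between the x axis of dark_a and the x axis of tower, either way round below 0.15 rad and angle between the z axis of dark_a and the z axis of tower, either way round below 0.1 rad) and (y of dark_b in the frame of tower between -0.057 and -0.033 m and x of dark_b in the frame of tower between -0.015 and 0.015 m and z of dark_b in the frame of tower between 0.019 and 0.029 m and angle between the x axis of dark_b and the x axis of tower, either way round below 0.15 rad and angle between the z axis of dark_b and the z axis of tower, either way round below 0.1 rad)) or ((y of dark_a in the frame of tower between -0.057 and -0.033 m and x of dark_a in the frame of tower between -0.015 and 0.015 m and z of dark_a in the frame of tower between 0.019 and 0.029 m and angle between the x axis of dark_a and the x axis of tower, either way round below 0.15 rad and angle between the z axis of dark_a and the z axis of tower, either way round below 0.1 rad) and (y of dark_b in the frame of tower between 0.033 and 0.057 m and x of dark_b in the frame of tower between -0.015 and 0.015 m and z of dark_b in the frame of tower between 0.019 and 0.029 m and angle between the x axis of dark_b and the x axis of tower, either way round below 0.15 rad and angle between the z axis of dark_b and the z axis of tower, either way round below 0.1 rad))) and value of joint plate below 0.003 m and linear speed of each of pale_a, pale_b, dark_a, dark_b below 0.02 m/s); the robot touches nothing.
It fails at once if the plate is driven more than 16 mm down (value of joint plate above 0.016 m).
It fails at once if a slat is dropped or thrown (faster than 0.5 m/s with no finger on it) ((linear speed of pale_a above 0.5 m/s and contact force between the fingers and pale_a below 0.05 N) or (linear speed of pale_b above 0.5 m/s and contact force between the fingers and pale_b below 0.05 N) or (linear speed of dark_a above 0.5 m/s and contact force between the fingers and dark_a below 0.05 N) or (linear speed of dark_b above 0.5 m/s and contact force between the fingers and dark_b below 0.05 N)).
It fails at once if a bystander is moved more than 30 mm (distance of any of paint_jar, tape_roll, brush_pot, medium_bottle, brayer, flat_brush, spare from where it was at the start of the episode above 0.03 m).
It also fails if it takes over 72 s, if anything falls off the work surface, if the arm or the gripper's body presses on something with over 40 N, if the wrist force passes 120 N, or if a joint passes its speed limit or range.

## Working session

There is one attempt and no reset: what is moved stays moved. The work goes in short steps, Python scripts to look and compute and a tool call to move; the robot and the scene stay as the last step left them, time stands still between calls to the robot, and variables do not carry over. Pictures are saved under pics/ and viewed, at most 10 in all, crops included, and the job is handed in when it is done.

Besides the shell and the picture viewer there is one more tool, called after "Call:" by a JSON object that holds its "api" and its "payload". send_rows: Moves the arm, as the interface text tells. Its arguments: {"type":"object","properties":{"targets":{"type":"array"},"grip_force":{"type":"number"}},"required":["targets"]}

```bash
mkdir -p pics; cat > h.py <<'E'
import numpy as np, cv2
from workcell import env, optics
def unproj(name, depth, mask=None):
    c=optics.camera_info(name);K=np.array(c["camera_matrix"]);R=np.array(c["R"]);t=np.array(c["t"]).reshape(3)
    v,u=np.mgrid[0:420,0:560]; 
    p=np.stack([(u-K[0,2])/K[0,0]*depth,(v-K[1,2])/K[1,1]*depth,depth],-1)
    return (p-t)@R
def grab(name):
    im,d=optics.grab_frame(name); return im,d,unproj(name,d)
def proj(name,X):
    c=optics.camera_info(name); p=np.array(c["R"])@np.array(X)+np.array(c["t"]).reshape(3); q=np.array(c["camera_matrix"])@p; return q[:2]/q[2]
E
python3 - <<'E'
from h import *
out=[]
for n in("scene","top"):
    im,d,P=grab(n); cv2.imwrite(f"pics/{n}0.png",im[...,::-1]); np.savez(f"{n}0.npz",im=im,P=P)
    c=optics.camera_info(n); print(n,np.round(-np.array(c["R"]).T@np.array(c["t"]).reshape(3)))
    for k in("rack","pale_a","dark_a","spare","stand","tower","rail"):
        for r in optics.place_of(n,k)[:4]:
            a=np.array(r["at"]).round().astype(int); 
            if 0<=a[1]<420 and 0<=a[0]<560: print(k,a,round(r["conf"],2),P[a[1],a[0]].round())
print(env.state(),env.grasp_offset)
E
```

```text
scene [ 920. -616. 1025.]
rack [228 337] 0.85 [ 628. -284.  109.]
rack [275 166] 0.34 [426. 314.  46.]
pale_a [104 337] 0.94 [ 330. -394.   13.]
pale_a [237 312] 0.7 [ 608. -216.   94.]
pale_a [180 342] 0.57 [ 531. -337.   85.]
pale_a [222 224] 0.2 [403.  29.  39.]
dark_a [205 323] 0.55 [ 552. -269.   77.]
dark_a [220 226] 0.29 [395.  29.  25.]
spare [276 183] 0.66 [470. 239.  55.]
spare [330 257] 0.63 [720.  99.  -2.]
spare [236 311] 0.56 [ 605. -214.   93.]
spare [259 293] 0.21 [ 625. -141.   81.]
stand [274 181] 0.69 [463. 239.  59.]
tower [276 167] 0.89 [430. 313.  44.]
rail [223 301] 0.71 [ 601. -250.  192.]
top [ 341.   66. 1493.]
rack [383 182] 0.75 [ 572. -228.   64.]
pale_a [423 200] 0.79 [ 523. -329.   78.]
pale_a [182 212] 0.61 [486. 301.  73.]
pale_a [440 278] 0.6 [ 321. -386.   15.]
pale_a [383 181] 0.46 [ 575. -228.   63.]
dark_a [395 186] 0.65 [ 559. -255.   82.]
dark_a [346 164] 0.58 [ 618. -128.   74.]
dark_a [183 232] 0.58 [435. 301.  48.]
spare [372 174] 0.74 [ 591. -197.   75.]
stand [188 231] 0.96 [438. 289.  44.]
tower [185 232] 0.94 [436. 296.  46.]
rail [401 162] 0.91 [ 599. -243.  204.]
rail [372 177] 0.24 [ 584. -197.   74.]
{'time_s': 0.8, 'qpos': array([-6.47434532e+01,  1.83101062e+01,  8.96385805e+01,  6.63756602e-04,
        7.20461169e+01, -1.14611268e+00]), 'qvel': array([-0.01853494, -0.00370862, -0.00100528,  0.06824092,  0.02944085,
        0.10080589]), 'effort': array([-4.39052274e-04, -4.12303483e+01, -2.32221651e+01,  7.24775065e-02,
        3.75718775e-02,  2.96051354e-06]), 'ee_pos': array([ 255.69367564, -515.02618903,  213.99677137]), 'ee_rot': array([ 1.79994792e+02, -5.27388386e-04,  2.64024549e+01]), 'force': array([-0.57978571, -0.09823193, -0.01657367]), 'torque': array([ 0.01181981, -0.0069065 ,  0.02616884]), 'gripper_force': 0.0, 'gripper_width': 91.34458738415222} 18.8
```

View pics/scene0.png

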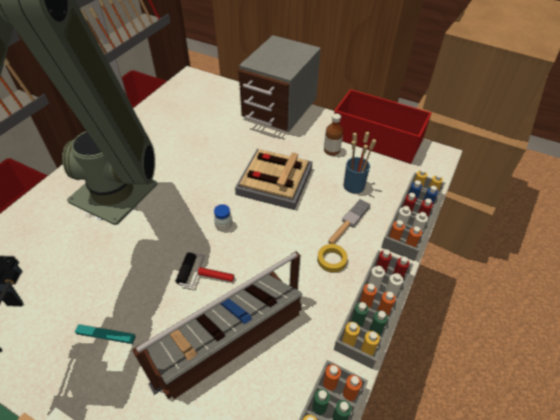

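View pics/top0.png

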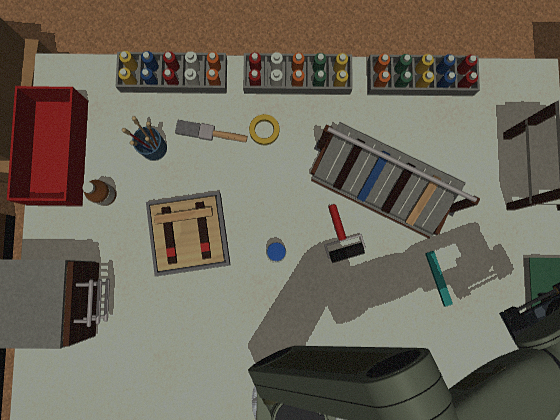

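The top view shows the rack slats, left to right: dark (345,165), blue (372,178), dark (395,187), pale (421,203). The rail runs above them. The stand is at (188,232), with its pale slat at the +x side (183,213) and free red squares at (172,255) and (204,250). The turquoise look-alike is at (440,278).

```bash
python3 - <<'E'
from h import *
z=np.load("top0.npz");im=z["im"];P=z["P"]
hsv=cv2.cvtColor(im,cv2.COLOR_RGB2HSV)
a=im[100:290,130:290];b=im[100:290,300:490]
cv2.imwrite("pics/crop0.png",cv2.resize(np.hstack([a,b])[...,::-1],None,fx=2.25,fy=2.25,interpolation=cv2.INTER_CUBIC))
for p in [(345,165),(372,178),(395,187),(421,203),(358,172),(410,195),(400,163),(188,242),(170,240),(205,232),(172,255),(204,250),(184,213),(160,235)]:
    print(p,hsv[p[1],p[0]],P[p[1],p[0]].round(1))
# rack board normal: plane fit w/ ransac
x,y=P[...,0],P[...,1];zz=P[...,2]
m=np.zeros(zz.shape,bool);m[115:240,305:480]=1;m&=(zz>25)&(zz<150)
Q=P[m];rng=np.random.default_rng(0);best=(0,)
for i in range(1500):
    s=Q[rng.choice(len(Q),3,False)];n=np.cross(s[1]-s[0],s[2]-s[0]);L=np.linalg.norm(n)
    if L<100: continue
    n/=L; n*=np.sign(n[2])
    if not .7<n[2]<.93: continue
    k=np.abs((Q-s[0])@n)<2.5
    if k.sum()>best[0]: best=(k.sum(),n,s[0],k)
Qi=Q[best[3]];c=Qi.mean(0);n=np.linalg.svd(Qi-c)[2][2];n*=np.sign(n[2])
print("plane",n,c,"tilt",np.degrees(np.arccos(n[2])),"upslope yaw",np.degrees(np.arctan2(-n[1],-n[0])),best[0],len(Q))
d=((Q-c)@n); print(np.histogram(d,bins=np.arange(-40,120,4)))
for nm in("pale_b","dark_a","spare","rail","tower","stand"):
    for cam in ("top",):
        for r in optics.silhouettes(cam,nm)[:5]:
            q=P[r["mask"]]; print(nm,round(r["conf"],2),r["at"],r["mask"].sum(),np.median(q,0).round(1),cv2.minAreaRect(q[:,:2].astype(np.float32)))
E
```

```text
(345, 165) [  0 142  27] [ 614.9 -125.6   74.5]
(372, 178) [108 156  80] [ 581.3 -197.2   71.4]
(395, 187) [ 11 100  28] [ 557.1 -256.5   76. ]
(421, 203) [ 16 115 129] [ 515.9 -325.    71.9]
(358, 172) [30 22 83] [ 600.2 -163.2   53.7]
(410, 195) [ 27  23 100] [ 538.2 -299.    62.4]
(400, 163) [ 12  17 147] [ 597.5 -242.2  197.1]
(188, 242) [ 20  98 146] [409.3 288.2  42.1]
(170, 240) [16 90 31] [413.1 332.   64. ]
(205, 232) [  4 106  41] [434.9 241.3  63.1]
(172, 255) [  2 186 130] [374.2 325.7  62.8]
(204, 250) [  2 202 130] [387.7 242.   68.6]
(184, 213) [ 16 115 135] [483.2 295.9  74.9]
(160, 235) [ 20  96 146] [426.9 361.9  47.4]
plane [-0.51105042  0.25080364  0.82214658] [ 583.24761536 -241.07542073   69.97115031] tilt 34.699744532669804 upslope yaw -26.140005805809658 3229 7998
(array([  10,    8,   24,   25,   22,   24,   31,   74,  557, 2323, 2139,
        542,  394,  919,  607,  107,    8,   12,   13,   10,   14,   12,
         15,   16,   13,   17,    5,   13,    7,    2,    0,    0,    0,
          0,    0,    0,    0,    0,    0]), array([-40, -36, -32, -28, -24, -20,
[... 1476 characters left out ...]
 ((437.0294189453125, 229.5830841064453), (198.2337188720703, 322.6132507324219), 1.2595716714859009)
stand 0.91 [186.4, 235.1] 5196 [422.2 287.4  44.8] ((439.9030456542969, 240.79837036132812), (222.2720489501953, 333.71923828125), 4.264438152313232)
stand 0.67 [275.7, 253.4] 342 [384.1  54.9  68.1] ((382.2503967285156, 57.352638244628906), (51.699127197265625, 65.45196533203125), 39.5362663269043)
stand 0.67 [148.3, 143.8] 1011 [672.7 401.4  72.7] ((532.9073486328125, 279.0291442871094), (567.614990234375, 75.3668212890625), 40.475914001464844)
stand 0.41 [198.9, 129.4] 748 [714.4 264.4  17.3] ((581.0258178710938, 147.8839111328125), (483.61865234375, 149.5585174560547), 36.02702331542969)
```

View pics/crop0.png

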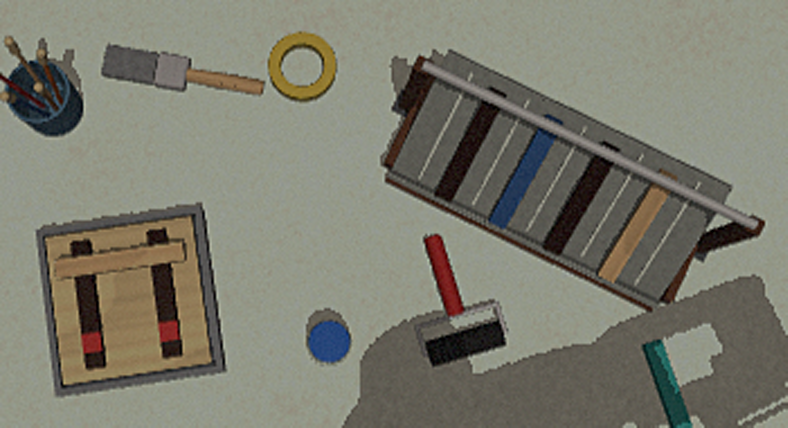

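```bash
cat > m.py <<'E'
from h import *
def ray(cam,px,n,d):   # px Nx2 -> world points on plane n.X=d
    c=optics.camera_info(cam);K=np.array(c["camera_matrix"]);R=np.array(c["R"]);t=np.array(c["t"]).reshape(3)
    px=np.asarray(px,float).reshape(-1,2);D=np.c_[(px[:,0]-K[0,2])/K[0,0],(px[:,1]-K[1,2])/K[1,1],np.ones(len(px))]@R
    o=-R.T@t; return o+D*((d-n@o)/(D@n))[:,None]
Z=np.array([0,0,1.])
def comp(mask,seed):
    k,l=cv2.connectedComponents(mask.astype(np.uint8)); return np.argwhere(l==l[seed[1],seed[0]])[:,::-1]
E
python3 - <<'E'
from m import *
z=np.load("top0.npz");im=z["im"];P=z["P"];hsv=cv2.cvtColor(im,cv2.COLOR_RGB2HSV).astype(int);H,S,V=hsv[...,0],hsv[...,1],hsv[...,2]
m=np.zeros(V.shape,bool);m[115:225,305:480]=1;m&=(P[...,2]>160)
px=comp(m,(400,163)) if m[163,400] else np.argwhere(m)[:,::-1]
R=ray("top",px,Z,200.);r=cv2.minAreaRect(R[:,:2].astype(np.float32));print("rail",len(px),r,R.mean(0))
vx,vy,x0,y0=cv2.fitLine(R[:,:2].astype(np.float32),cv2.DIST_HUBER,0,.01,.01).ravel();psi=np.arctan2(vy,vx)-np.pi/2
psi=(psi+np.pi/2)%np.pi-np.pi/2;print("psi",np.degrees(psi))
u=np.array([np.cos(psi),np.sin(psi)]);w=np.array([-u[1],u[0]])
xr=u@[x0,y0]; xm=xr-24; print("rail up coord",xr,"y extents",(R[:,:2]@w).min(),(R[:,:2]@w).max())
s,c=np.sin(np.radians(35)),np.cos(np.radians(35));n=np.r_[-s*u,c]
mid=np.r_[xm*u,63.];d=n@mid+8
masks={"dark1":((V<50)&(S>70),(345,165)),"blue":((H>95)&(H<120)&(S>100)&(V>40),(372,178)),"dark2":((V<50)&(S>70),(395,187)),"pale":((H>12)&(H<20)&(S>85)&(V>90),(421,203))}
for k,(mm,sd) in masks.items():
    q=comp(mm,sd);T=ray("top",q,n,d);a=(T-mid)@np.r_[c*u,s];b=T[:,:2]@w
    A=a-0; g=(A>-60)&(A<0);f=np.polyfit(A[g],b[g],1)
    print(k,len(q),"up",np.percentile(a,[1,99]).round(1),"y",np.percentile(b[g],[2,50,98]).round(1),"slope deg",np.degrees(np.arctan(f[0])).round(2),"y at 0",f[1].round(1),"world mid",(xm*u+w*np.median(b[g])).round(1))
# stand
reg=np.zeros(V.shape,bool);reg[180:285,135:240]=1
def rect(mm,sd,h):
    q=comp(mm&reg,sd);T=ray("top",q,Z,h)[:,:2].astype(np.float32);return len(q),np.round(cv2.minAreaRect(T)[0],1),np.round(cv2.minAreaRect(T)[1:][0],1),round(cv2.minAreaRect(T)[2],2),T.mean(0).round(1)
print("ply",rect((H>10)&(H<26)&(S>60)&(V>70),(188,242),46))
print("pale_a",rect((H>12)&(H<19)&(S>100)&(V>100)&(P[...,2]>62),(184,213),78))
print("red1",rect((S>150)&(V>90)&((H<8)|(H>172)),(172,255),62));print("red2",rect((S>150)&(V>90)&((H<8)|(H>172)),(204,250),62))
for sd in((170,240),(203,240)): print("bot",rect((V<60)|((S>150)&((H<8)|(H>172))),sd,62))
E
```

```text
rail 951 ((589.8433837890625, -241.42526245117188), (409.8022155761719, 27.314422607421875), 64.0858154296875) [ 592.27248652 -246.58624292  200.        ]
psi -25.952833
rail up coord 640.9215 y extents -163.84495464758604 245.95419953816543
dark1 362 up [-72.5  58.1] y [138.6 149.  159.1] slope deg 1.2 y at 0 149.6 world mid [ 619.9 -136.1]
blue 383 up [-73.1  57.9] y [66.3 76.6 86.8] slope deg -0.54 y at 0 76.3 world mid [ 588.2 -201.1]
dark2 393 up [-72.5  58.2] y [-5.8  5.  16.1] slope deg -0.03 y at 0 5.1 world mid [ 556.9 -265.5]
pale 380 up [-73.4  55.1] y [-78.9 -68.4 -58.2] slope deg -0.29 y at 0 -68.6 world mid [ 524.8 -331.5]
ply (3484, array([434. , 292.7]), array([176.7, 175.1]), 9.02, array([434.3, 292.6], dtype=float32))
pale_a (432, array([476.2, 299. ]), array([ 23.2, 147.6]), 9.06, array([476.8, 300.1], dtype=float32))
red1 (69, array([382. , 331.3]), array([21. , 20.9]), 1.91, array([382.3, 330.6], dtype=float32))
red2 (69, array([395.9, 240.4]), array([21. , 20.9]), 1.54, array([396.3, 241.8], dtype=float32))
bot (380, array([407.4, 332.7]), array([108.1,  24.5]), 9.01, array([407.1, 332.7], dtype=float32))
bot (363, array([421.3, 244.1]), array([107.5,  23.6]), 8.67, array([420.6, 244.2], dtype=float32))
```

```bash
cat >> m.py <<'E'
from scipy.spatial.transform import Rotation as Ro
psi=np.radians(-26);u=np.array([np.cos(psi),np.sin(psi),0]);w=np.array([-u[1],u[0],0]);s,c=np.sin(np.radians(35)),np.cos(np.radians(35))
nb=-s*u+c*Z; XT=c*u+s*Z; RP=Ro.from_matrix(np.c_[XT,np.cross(-nb,XT),-nb])
MID={"pale":(524.8,-331.5,63),"dark2":(556.9,-265.5,63),"dark1":(619.9,-136.1,63)}
def pick(k,off): return np.array(MID[k])+(off-6)*nb
th=np.radians(9);T0=np.array([433.8,293.0,0]);tx=np.array([np.cos(th),np.sin(th),0]);ty=np.array([-tx[1],tx[0],0])
def down(y): return Ro.from_euler("xyz",[180,0,y],degrees=True)
def plan(pos,R,n,start=None):
    st=env.state()
    p,r=(st["ee_pos"],Ro.from_euler("xyz",st["ee_rot"],degrees=True)) if start is None else start
    v=(R*r.inv()).as_rotvec();d=np.array(pos)-p
    print(n,"rows: turn",np.round(v/(np.pi/2)/n,4),"shift",np.round(d/200/n,4)," per row deg",round(np.degrees(np.linalg.norm(v))/n,2),"mm",round(np.linalg.norm(d)/n,1),"goal",np.round(pos,1))
    return np.array(pos),R
E
python3 - <<'E'
from m import *
q=plan(pick("pale",110),RP,11); plan(pick("pale",0),RP,6,q)
E
```

```text
11 rows: turn [ 0.0001 -0.0366 -0.0512] shift [ 0.098   0.0953 -0.0299]  per row deg 5.67 mm 28.0 goal [ 471.2 -305.4  148.2]
6 rows: turn [0. 0. 0.] shift [ 0.0473 -0.023  -0.0751]  per row deg 0.0 mm 18.3 goal [ 527.9 -333.    58.1]
```

Call:
{"api": "send_rows", "payload": {"targets": [[[0.0001,-0.0366,-0.0512,0.098,0.0953,-0.0299,-0.1],[0.0001,-0.0366,-0.0512,0.098,0.0953,-0.0299,-0.1],[0.0001,-0.0366,-0.0512,0.098,0.0953,-0.0299,-0.1],[0.0001,-0.0366,-0.0512,0.098,0.0953,-0.0299,-0.1],[0.0001,-0.0366,-0.0512,0.098,0.0953,-0.0299,-0.1],[0.0001,-0.0366,-0.0512,0.098,0.0953,-0.0299,-0.1],[0.0001,-0.0366,-0.0512,0.098,0.0953,-0.0299,-0.1],[0.0001,-0.0366,-0.0512,0.098,0.0953,-0.0299,-0.1],[0.0001,-0.0366,-0.0512,0.098,0.0953,-0.0299,-0.1],[0.0001,-0.0366,-0.0512,0.098,0.0953,-0.0299,-0.1],[0.0001,-0.0366,-0.0512,0.098,0.0953,-0.0299,-0.1],[0,0,0,0,0,0,-0.1]]], "grip_force": 35}}

```text
time_s: 2.3
ee_pos: [470.8, -301.1, 145.9]
ee_rot: [-179.9, -34.8, -25.8]
force: [0.7, 0.6, 0.2]
gripper_width: 50.2
gripper_force: 0.0
```

```bash
python3 - <<'E'
from m import *
print(env.state()["qpos"].round(1),env.state()["gripper_width"])
q=plan(pick("pale",110),RP,1);plan(pick("pale",0),RP,7)
E
```

```text
[-38.    8.1 125.2  29.5  14.3  51.2] 50.1512199140567
1 rows: turn [-0.0019 -0.0021 -0.0029] shift [ 0.0018 -0.021   0.0112]  per row deg 0.37 mm 4.8 goal [ 471.2 -305.4  148.2]
7 rows: turn [-0.0003 -0.0003 -0.0004] shift [ 0.0408 -0.0228 -0.0628]  per row deg 0.05 mm 15.6 goal [ 527.9 -333.    58.1]
```

Call:
{"api": "send_rows", "payload": {"targets": [[[-0.0019,-0.0021,-0.0029,0.002,-0.021,0.011,-0.1],[0,0,0,0.041,-0.02,-0.065,-0.1],[0,0,0,0.041,-0.02,-0.065,-0.1],[0,0,0,0.041,-0.02,-0.065,-0.1],[0,0,0,0.041,-0.02,-0.065,-0.1],[0,0,0,0.041,-0.02,-0.065,-0.1],[0,0,0,0,0,0,-0.1],[0,0,0,0,0,0,-0.1]]]}}

```text
time_s: 3.1
ee_pos: [512.7, -331.0, 86.0]
ee_rot: [179.8, -35.3, -26.2]
force: [-0.6, -0.8, 0.7]
gripper_width: 50.4
gripper_force: 0.0
```

```bash
python3 - <<'E'
from m import *
print(env.state()["qpos"].round(1),env.state()["force"])
plan(pick("pale",0),RP,3)
E
```

```text
[-37.4  17.8 124.2  63.    7.   18.1] [-0.60543461 -0.75477074  0.74867583]
3 rows: turn [0.0009 0.0009 0.0012] shift [ 0.0253 -0.0033 -0.0465]  per row deg 0.15 mm 10.6 goal [ 527.9 -333.    58.1]
```

Call:
{"api": "send_rows", "payload": {"targets": [[[0.0003,0.0003,0.0004,0.0076,-0.001,-0.014,-0.1],[0.0003,0.0003,0.0004,0.0076,-0.001,-0.014,-0.1],[0.0003,0.0003,0.0004,0.0076,-0.001,-0.014,-0.1],[0.0003,0.0003,0.0004,0.0076,-0.001,-0.014,-0.1],[0.0003,0.0003,0.0004,0.0076,-0.001,-0.014,-0.1],[0.0003,0.0003,0.0004,0.0076,-0.001,-0.014,-0.1],[0.0003,0.0003,0.0004,0.0076,-0.001,-0.014,-0.1],[0,0,0,0,0,0,-0.1]]]}}

```text
time_s: 3.9
ee_pos: [523.4, -331.7, 66.9]
ee_rot: [179.9, -35.1, -26.0]
force: [-1.2, 0.6, -0.3]
gripper_width: 50.3
gripper_force: 0.0
```

```bash
python3 - <<'E'
from m import *
print(env.state()["qpos"].round(1),env.state()["force"])
plan(pick("pale",0),RP,2)
im,d,P=grab("scene");cv2.imwrite("pics/s1.png",cv2.resize(im[230:410,90:330][...,::-1],None,fx=3,fy=3))
E
```

```text
[-36.7  20.3 124.   81.    6.2   0.2] [-1.17448525  0.62762968 -0.27669917]
2 rows: turn [0.0005 0.0005 0.0001] shift [ 0.0111 -0.0033 -0.0221]  per row deg 0.06 mm 5.0 goal [ 527.9 -333.    58.1]
```

View pics/s1.png

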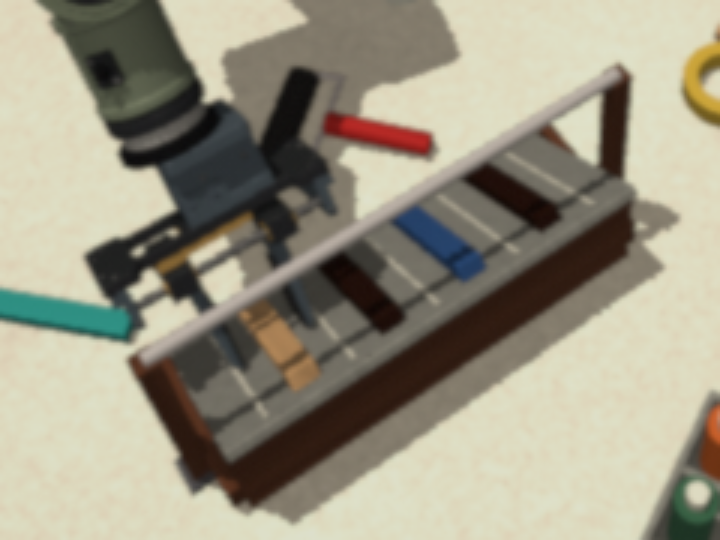

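The crop shows the open fingers straddling the pale slat around (275,345), below the rail and clear of the neighbouring dark slat. I'll go down the last bit and grip.

Call:
{"api": "send_rows", "payload": {"targets": [[[0.0003,0.0003,0,0.0073,-0.0022,-0.014,-0.1],[0.0003,0.0003,0,0.0073,-0.0022,-0.014,-0.1],[0.0003,0.0003,0,0.0073,-0.0022,-0.014,-0.1],[0,0,0,0,0,0,0.3],[0,0,0,0,0,0,0.8],[0,0,0,0,0,0,1],[0,0,0,0,0,0,1],[0,0,0,0,0,0,1],[0,0,0,0,0,0,1]]]}}

```text
time_s: 4.85
ee_pos: [527.3, -332.1, 61.8]
ee_rot: [180.0, -35.3, -26.0]
force: [-18.8, 10.9, 29.7]
gripper_width: 21.9
gripper_force: 45.8
```

```bash
python3 - <<'E'
from m import *
print(env.state()["qpos"].round(1),env.state()["force"])
q=plan(pick("pale",0),RP,1);q=plan(pick("pale",40),RP,8)
q2=plan(pick("pale",40)+np.array([-80,40,100]),RP,6,q)
PP=T0-45*tx+[0,0,62+16-14]
print("place TCP",PP)
plan(PP+[0,0,80],down(99),22,q2)
E
```

```text
[-36.5  21.1 124.   89.3   6.1  -8. ] [-18.788126    10.92425255  29.7458012 ]
1 rows: turn [ 0.0013  0.0026 -0.0004] shift [ 0.0028 -0.0047 -0.0183]  per row deg 0.26 mm 3.8 goal [ 527.9 -333.    58.1]
8 rows: turn [ 0.0002  0.0003 -0.    ] shift [-0.0125  0.0057  0.0182]  per row deg 0.03 mm 4.6 goal [ 507.3 -323.    90.9]
6 rows: turn [0. 0. 0.] shift [-0.0667  0.0333  0.0833]  per row deg 0.0 mm 22.4 goal [ 427.3 -283.   190.9]
place TCP [389.35402467 285.96044907  64.        ]
22 rows: turn [-0.0129  0.0174  0.0608] shift [-0.0086  0.1293 -0.0106]  per row deg 5.81 mm 26.0 goal [389.4 286.  144. ]
```

Call:
{"api": "send_rows", "payload": {"targets": [[[0,0,0,-0.0125,0.006,0.02,1],[0,0,0,-0.0125,0.006,0.02,1],[0,0,0,-0.0125,0.006,0.02,1],[0,0,0,-0.0125,0.006,0.02,1],[0,0,0,-0.0125,0.006,0.02,1],[0,0,0,-0.0125,0.006,0.02,1],[0,0,0,-0.0125,0.006,0.02,1],[0,0,0,-0.0125,0.006,0.02,1],[0,0,0,-0.0125,0.006,0.02,1],[0,0,0,0,0,0,1]]]}}

```text
time_s: 5.85
ee_pos: [505.0, -321.8, 94.6]
ee_rot: [180.0, -35.0, -26.0]
force: [0.3, 0.3, -0.8]
gripper_width: 21.8
gripper_force: 35.0
```

```bash
python3 - <<'E'
from m import *
st=env.state();print(st["qpos"].round(1),st["force"],st["gripper_width"],st["ee_pos"],st["ee_rot"])
q2=plan(pick("pale",40)+np.array([-80,40,100]),RP,8)
PP=T0-45*tx+[0,0,62+16-14]
plan(PP+[0,0,80],down(99),22,q2)
E
```

```text
[-37.2  16.1 124.7  53.9   7.9  27.1] [ 0.30124894  0.34566128 -0.80846564] 21.807330140176017 [ 505.02475637 -321.76656291   94.61070819] [179.96657154 -34.99521445 -25.9605152 ]
8 rows: turn [ 0. -0. -0.] shift [-0.0486  0.0243  0.0602]  per row deg 0.0 mm 16.2 goal [ 427.3 -283.   190.9]
22 rows: turn [-0.0129  0.0174  0.0608] shift [-0.0086  0.1293 -0.0106]  per row deg 5.81 mm 26.0 goal [389.4 286.  144. ]
```

Call:
{"api": "send_rows", "payload": {"targets": [[[0,0,0,-0.0486,0.0243,0.0602,1],[0,0,0,-0.0486,0.0243,0.0602,1],[0,0,0,-0.0486,0.0243,0.0602,1],[0,0,0,-0.0486,0.0243,0.0602,1],[0,0,0,-0.0486,0.0243,0.0602,1],[0,0,0,-0.0486,0.0243,0.0602,1],[0,0,0,-0.0486,0.0243,0.0602,1],[0,0,0,-0.0486,0.0243,0.0602,1],[0,0,0,0,0,0,1]]]}}

```text
time_s: 6.75
ee_pos: [427.1, -282.8, 191.5]
ee_rot: [179.9, -35.1, -26.0]
force: [-1.1, -0.3, -0.8]
gripper_width: 21.9
gripper_force: 35.0
```

```bash
python3 - <<'E'
from m import *
st=env.state();print(st["qpos"].round(1),st["gripper_width"],st["ee_pos"],st["ee_rot"])
PP=T0-45*tx+[0,0,62+16-14]
plan(PP+[0,0,80],down(99),23)
E
```

```text
[-40.   -0.  126.1  22.5  21.1  57.3] 21.887422183237824 [ 427.0856446  -282.77112577  191.46674174] [179.94241248 -35.07294103 -25.97484629]
23 rows: turn [-0.0123  0.0167  0.0581] shift [-0.0082  0.1236 -0.0103]  per row deg 5.55 mm 24.9 goal [389.4 286.  144. ]
```

Call:
{"api": "send_rows", "payload": {"targets": [[[-0.0123,0.0167,0.0581,-0.0082,0.1236,-0.0103,1],[-0.0123,0.0167,0.0581,-0.0082,0.1236,-0.0103,1],[-0.0123,0.0167,0.0581,-0.0082,0.1236,-0.0103,1],[-0.0123,0.0167,0.0581,-0.0082,0.1236,-0.0103,1],[-0.0123,0.0167,0.0581,-0.0082,0.1236,-0.0103,1],[-0.0123,0.0167,0.0581,-0.0082,0.1236,-0.0103,1],[-0.0123,0.0167,0.0581,-0.0082,0.1236,-0.0103,1],[-0.0123,0.0167,0.0581,-0.0082,0.1236,-0.0103,1],[-0.0123,0.0167,0.0581,-0.0082,0.1236,-0.0103,1],[-0.0123,0.0167,0.0581,-0.0082,0.1236,-0.0103,1],[-0.0123,0.0167,0.0581,-0.0082,0.1236,-0.0103,1],[-0.0123,0.0167,0.0581,-0.0082,0.1236,-0.0103,1]]]}}

```text
time_s: 7.95
ee_pos: [407.8, 15.0, 164.5]
ee_rot: [168.9, -16.0, 42.6]
force: [0.6, -0.1, -1.0]
gripper_width: 21.5
gripper_force: 35.0
```

```bash
python3 - <<'E'
from m import *
st=env.state();print(st["qpos"].round(1),st["gripper_width"],st["ee_pos"],st["ee_rot"])
PP=T0-45*tx+[0,0,62+16-14]
plan(PP+[0,0,80],down(99),11)
E
```

```text
[ -2.   -3.7 126.9   5.   37.7  43.5] 21.503354203576762 [407.79488059  15.01608775 164.49721638] [168.94693898 -15.99402794  42.57072655]
11 rows: turn [-0.0121  0.0165  0.058 ] shift [-0.0084  0.1232 -0.0093]  per row deg 5.53 mm 24.8 goal [389.4 286.  144. ]
```

Call:
{"api": "send_rows", "payload": {"targets": [[[-0.0121,0.0165,0.058,-0.0084,0.1232,-0.0093,1],[-0.0121,0.0165,0.058,-0.0084,0.1232,-0.0093,1],[-0.0121,0.0165,0.058,-0.0084,0.1232,-0.0093,1],[-0.0121,0.0165,0.058,-0.0084,0.1232,-0.0093,1],[-0.0121,0.0165,0.058,-0.0084,0.1232,-0.0093,1],[-0.0121,0.0165,0.058,-0.0084,0.1232,-0.0093,1],[-0.0121,0.0165,0.058,-0.0084,0.1232,-0.0093,1],[-0.0121,0.0165,0.058,-0.0084,0.1232,-0.0093,1],[-0.0121,0.0165,0.058,-0.0084,0.1232,-0.0093,1],[-0.0121,0.0165,0.058,-0.0084,0.1232,-0.0093,1],[-0.0121,0.0165,0.058,-0.0084,0.1232,-0.0093,1],[0,0,0,0,0,0,1]]]}}

```text
time_s: 9.15
ee_pos: [390.3, 288.3, 143.5]
ee_rot: [179.9, -0.1, 99.0]
force: [0.6, 0.2, -0.7]
gripper_width: 21.9
gripper_force: 35.0
```

```bash
python3 - <<'E'
from m import *
st=env.state();print(st["qpos"].round(1),st["gripper_width"],st["ee_pos"],st["ee_rot"])
PP=T0-45*tx+[0,0,62+16-14]
plan(PP+[0,0,12],down(99),4)
im,d,P=grab("scene");cv2.imwrite("pics/s2.png",cv2.resize(im[60:240,200:400][...,::-1],None,fx=3,fy=3))
E
```

```text
[ 35.1  13.7 107.3   0.   58.9  26. ] 21.87886916912442 [390.31966072 288.3375124  143.45601275] [ 1.79940916e+02 -7.02190558e-02  9.90091787e+01]
4 rows: turn [-0.0002  0.0001 -0.    ] shift [-0.0012 -0.003  -0.0843]  per row deg 0.02 mm 16.9 goal [389.4 286.   76. ]
```

View pics/s2.png

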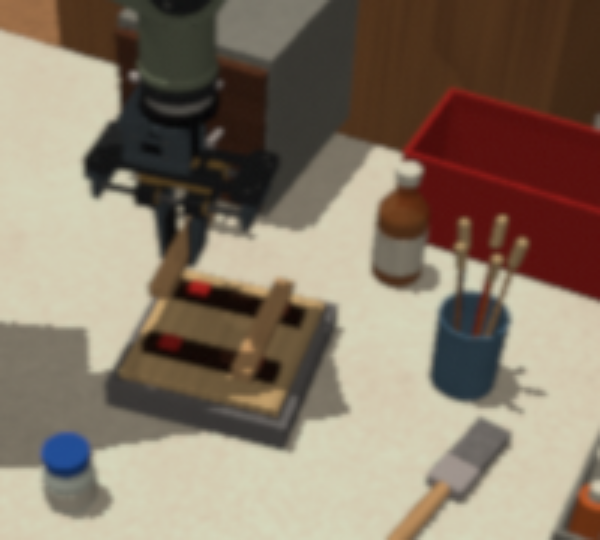

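The slat is gripped at its middle at crop (172,262), parallel to pale_a (265,330) and above the free red squares (200,290) and (170,342). Descending.

Call:
{"api": "send_rows", "payload": {"targets": [[[0,0,0,-0.0012,-0.003,-0.08,1],[0,0,0,-0.0012,-0.003,-0.08,1],[0,0,0,-0.0012,-0.003,-0.08,1],[0,0,0,-0.0012,-0.003,-0.06,1],[0,0,0,0,0,-0.03,1],[0,0,0,0,0,-0.02,1],[0,0,0,0,0,-0.02,1],[0,0,0,0,0,0,1]]]}}

```text
time_s: 10.0
ee_pos: [388.3, 282.5, 70.4]
ee_rot: [179.9, 0.0, 98.8]
force: [-0.5, -1.0, -1.2]
gripper_width: 21.5
gripper_force: 35.0
```

Call:
{"api": "send_rows", "payload": {"targets": [[[0,0,0,0.005,0.017,-0.012,1],[0,0,0,0,0,-0.012,1],[0,0,0,0,0,-0.012,1],[0,0,0,0,0,0,1],[0,0,0,0,0,0,1]]]}}

```text
time_s: 10.5
ee_pos: [389.3, 286.1, 63.3]
ee_rot: [179.9, 0.0, 98.8]
force: [0.7, -0.1, -1.1]
gripper_width: 21.7
gripper_force: 35.0
```

Call:
{"api": "send_rows", "payload": {"targets": [[[0,0,0,0,0,-0.012,1],[0,0,0,0,0,-0.008,1],[0,0,0,0,0,0,1],[0,0,0,0,0,0,1]]]}}

```text
time_s: 10.9
ee_pos: [389.6, 286.2, 59.6]
ee_rot: [179.9, -0.0, 98.8]
force: [0.4, 0.2, 3.2]
gripper_width: 21.6
gripper_force: 35.0
```

Call:
{"api": "send_rows", "payload": {"targets": [[[0,0,0,0,0,-0.012,1],[0,0,0,0,0,-0.012,1],[0,0,0,0,0,0,1],[0,0,0,0,0,0,1],[0,0,0,0,0,0,1],[0,0,0,0,0,0,1]]]}}

```text
time_s: 11.5
ee_pos: [389.6, 286.3, 55.2]
ee_rot: [179.9, -0.0, 98.8]
force: [-0.5, -2.4, 7.6]
gripper_width: 21.6
gripper_force: 35.0
```

Call:
{"api": "send_rows", "payload": {"targets": [[[0,0,0,0,0,-0.002,1],[0,0,0,0,0,0.01,1],[0,0,0,0,0,0.01,1],[0,0,0,0,0,0.01,1],[0,0,0,0,0,0,1],[0,0,0,0,0,0,0.4],[0,0,0,0,0,0,0.2],[0,0,0,0,0,0,-0.1],[0,0,0,0,0,0,-0.1],[0,0,0,0,0,0.03,-0.1],[0,0,0,0,0,0.1,-0.1],[0,0,0,0,0,0.15,-0.1]]]}}

```text
time_s: 12.7
ee_pos: [388.3, 285.3, 115.8]
ee_rot: [-179.9, 0.1, 98.8]
force: [0.0, 1.8, 0.8]
gripper_width: 50.1
gripper_force: 0.0
```

```bash
python3 - <<'E'
from m import *
st=env.state();print(st["qpos"].round(1),st["gripper_width"],st["ee_pos"],st["ee_rot"],st["force"])
plan(pick("dark2",115),RP,22); plan(pick("dark1",115),RP,22)
E
```

```text
[ 35.   15.2 109.8  -0.   55.2  26.2] 50.063841725341824 [388.29846316 285.31944141 115.80323814] [-1.79858890e+02  9.97746564e-02  9.87921676e+01] [0.00822848 1.77546523 0.75882366]
22 rows: turn [ 0.0128 -0.0175 -0.0607] shift [ 0.0255 -0.119   0.0083]  per row deg 5.8 mm 24.4 goal [ 500.7 -238.1  152.3]
22 rows: turn [ 0.0128 -0.0175 -0.0607] shift [ 0.0399 -0.0895  0.0083]  per row deg 5.8 mm 19.7 goal [ 563.7 -108.7  152.3]
```

Call:
{"api": "send_rows", "payload": {"targets": [[[0.0128,-0.0175,-0.0607,0.0255,-0.119,0.03,-0.1],[0.0128,-0.0175,-0.0607,0.0255,-0.119,0.03,-0.1],[0.0128,-0.0175,-0.0607,0.0255,-0.119,0.03,-0.1],[0.0128,-0.0175,-0.0607,0.0255,-0.119,0.03,-0.1],[0.0128,-0.0175,-0.0607,0.0255,-0.119,0.03,-0.1],[0.0128,-0.0175,-0.0607,0.0255,-0.119,0.03,-0.1],[0.0128,-0.0175,-0.0607,0.0255,-0.119,0.03,-0.1],[0.0128,-0.0175,-0.0607,0.0255,-0.119,0.03,-0.1],[0.0128,-0.0175,-0.0607,0.0255,-0.119,0.03,-0.1],[0.0128,-0.0175,-0.0607,0.0255,-0.119,0.03,-0.1],[0.0128,-0.0175,-0.0607,0.0255,-0.119,0.03,-0.1],[0.0128,-0.0175,-0.0607,0.0255,-0.119,0.03,-0.1]]]}}

```text
time_s: 13.9
ee_pos: [450.4, -0.6, 188.9]
ee_rot: [168.6, -19.3, 34.1]
force: [0.1, 1.3, 0.5]
gripper_width: 49.8
gripper_force: 0.0
```

```bash
python3 - <<'E'
from m import *
st=env.state();print(st["qpos"].round(1),st["gripper_width"],st["ee_pos"],st["ee_rot"],st["force"])
plan(pick("dark2",115),RP,11)
E
```

```text
[ -3.2  -2.3 122.6   3.7  37.6  52.2] 49.84957375007544 [450.43804866  -0.57879243 188.89322067] [168.62842194 -19.27130303  34.06106099] [0.09695979 1.34134005 0.50837809]
11 rows: turn [ 0.0118 -0.0157 -0.0549] shift [ 0.0228 -0.108  -0.0166]  per row deg 5.24 mm 22.3 goal [ 500.7 -238.1  152.3]
```

Meanwhile a top view checks the placed pale slat while the arm is away.

Call:
{"api": "send_rows", "payload": {"targets": [[[0.0118,-0.0157,-0.0549,0.0228,-0.108,-0.0166,-0.1],[0.0118,-0.0157,-0.0549,0.0228,-0.108,-0.0166,-0.1],[0.0118,-0.0157,-0.0549,0.0228,-0.108,-0.0166,-0.1],[0.0118,-0.0157,-0.0549,0.0228,-0.108,-0.0166,-0.1],[0.0118,-0.0157,-0.0549,0.0228,-0.108,-0.0166,-0.1],[0.0118,-0.0157,-0.0549,0.0228,-0.108,-0.0166,-0.1],[0.0118,-0.0157,-0.0549,0.0228,-0.108,-0.0166,-0.1],[0.0118,-0.0157,-0.0549,0.0228,-0.108,-0.0166,-0.1],[0.0118,-0.0157,-0.0549,0.0228,-0.108,-0.0166,-0.1],[0.0118,-0.0157,-0.0549,0.0228,-0.108,-0.0166,-0.1],[0.0118,-0.0157,-0.0549,0.0228,-0.108,-0.0166,-0.1],[0,0,0,0,0,0,-0.1]]]}}

```text
time_s: 15.1
ee_pos: [500.9, -238.3, 151.5]
ee_rot: [180.0, -35.0, -25.9]
force: [0.1, -0.1, -0.1]
gripper_width: 49.8
gripper_force: 0.0
```

```bash
python3 - <<'E'
from m import *
st=env.state();print(st["qpos"].round(1),st["gripper_width"],st["ee_pos"],st["ee_rot"],st["force"])
plan(pick("dark2",8),RP,8)
im,d,P=grab("top");cv2.imwrite("pics/t3.png",cv2.resize(im[100:290,130:330][...,::-1],None,fx=3,fy=3))
H,S,V=[x.astype(int) for x in cv2.split(cv2.cvtColor(im,cv2.COLOR_RGB2HSV))]
reg=np.zeros(V.shape,bool);reg[180:285,135:240]=1
m=reg&(H>12)&(H<19)&(S>100)&(V>100)&(P[...,2]>64)
k,l,s_,ce=cv2.connectedComponentsWithStats(m.astype(np.uint8))
for i in range(1,k):
    if s_[i,4]>80:
        T=ray("top",np.argwhere(l==i)[:,::-1],Z,78)[:,:2];r=cv2.minAreaRect(T.astype(np.float32));e=np.array(r[0])-T0[:2];print(s_[i,4],r,"tower xy",e@tx[:2],e@ty[:2],np.median(P[l==i][:,2]))
E
```

```text
[-27.    7.  125.6   2.8  12.4  86.4] 49.75630533462063 [ 500.90703389 -238.31114335  151.46343254] [179.9507224  -34.96143103 -25.86536832] [ 0.05646405 -0.11362038 -0.13686733]
8 rows: turn [ 0.     -0.0001 -0.0001] shift [ 0.0344 -0.0167 -0.0543]  per row deg 0.02 mm 13.3 goal [ 555.9 -265.    64.6]
440 ((476.234130859375, 298.3115234375), (23.33218002319336, 148.29306030273438), 9.061891555786133) tower xy 42.74260162058697 -1.3920307904169213 76.69439837971674
456 ((386.57159423828125, 287.70281982421875), (21.880084991455078, 149.29222106933594), 8.672664642333984) tower xy -47.4756072627659 2.1561872923865892 77.37065755583191
```

View pics/t3.png

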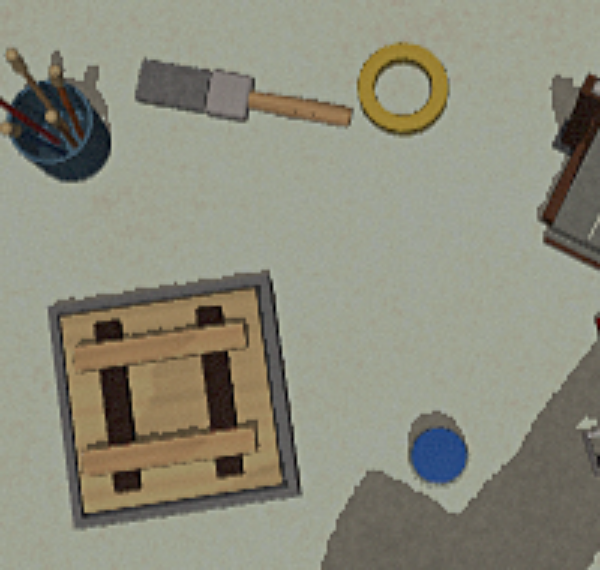

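The picture shows pale_b lying parallel to pale_a over both red squares, from (85,460) to (255,438). A straight 35° tilt here would bring j5 to its limit, so I use a 27° tilt for the darks and level the slat at placing.

```bash
cat >> m.py <<'E'
def tilt(t):
    a=np.radians(t);zt=np.sin(a)*u-np.cos(a)*Z;xt=np.cos(a)*u+np.sin(a)*Z
    return Ro.from_matrix(np.c_[xt,np.cross(zt,xt),zt])
R27=tilt(27)
RD=down(9)*RP.inv()*R27   # tool orientation that levels a slat gripped at 27 deg
E
python3 - <<'E'
from m import *
q=plan(pick("dark2",60),R27,8);plan(pick("dark2",6),R27,6,q); print(RD.as_euler("xyz",degrees=True),RD.as_matrix()[:,2])
E
```

```text
8 rows: turn [ 0.0049  0.0099 -0.0003] shift [ 0.0179 -0.0091 -0.0276]  per row deg 0.99 mm 6.8 goal [ 529.1 -251.9  107.2]
6 rows: turn [0. 0. 0.] shift [ 0.0232 -0.0113 -0.0369]  per row deg 0.0 mm 9.0 goal [ 556.9 -265.5   63. ]
[180.   8.   9.] [-0.13745965 -0.02177147 -0.99026807]
```

Call:
{"api": "send_rows", "payload": {"targets": [[[0.0049,0.0099,-0.0003,0.0179,-0.0091,-0.0276,-0.1],[0.0049,0.0099,-0.0003,0.0179,-0.0091,-0.0276,-0.1],[0.0049,0.0099,-0.0003,0.0179,-0.0091,-0.0276,-0.1],[0.0049,0.0099,-0.0003,0.0179,-0.0091,-0.0276,-0.1],[0.0049,0.0099,-0.0003,0.0179,-0.0091,-0.0276,-0.1],[0.0049,0.0099,-0.0003,0.0179,-0.0091,-0.0276,-0.1],[0.0049,0.0099,-0.0003,0.0179,-0.0091,-0.0276,-0.1],[0.0049,0.0099,-0.0003,0.0179,-0.0091,-0.0276,-0.1],[0,0,0,0,0,0,-0.1]]]}}

```text
time_s: 16.05
ee_pos: [530.1, -252.1, 106.8]
ee_rot: [-180.0, -27.0, -26.0]
force: [-0.4, 0.6, -0.2]
gripper_width: 50.1
gripper_force: 0.0
```

```bash
python3 - <<'E'
from m import *
st=env.state();print(st["qpos"].round(1),st["force"])
plan(pick("dark2",6),R27,6)
E
```

```text
[-26.8  14.8 119.    1.1  19.3  88.3] [-0.38990648  0.58131625 -0.17167164]
6 rows: turn [-0.0001 -0.      0.    ] shift [ 0.0223 -0.0112 -0.0365]  per row deg 0.01 mm 8.9 goal [ 556.9 -265.5   63. ]
```

Call:
{"api": "send_rows", "payload": {"targets": [[[0,0,0,0.0223,-0.0112,-0.0365,-0.1],[0,0,0,0.0223,-0.0112,-0.0365,-0.1],[0,0,0,0.0223,-0.0112,-0.0365,-0.1],[0,0,0,0.0223,-0.0112,-0.0365,-0.1],[0,0,0,0.0223,-0.0112,-0.0365,-0.1],[0,0,0,0.0223,-0.0112,-0.0365,-0.1],[0,0,0,0,0,0,-0.1]]]}}

```text
time_s: 16.75
ee_pos: [556.4, -265.3, 62.8]
ee_rot: [-180.0, -27.0, -26.0]
force: [-0.8, 0.2, -0.9]
gripper_width: 50.2
gripper_force: 0.0
```

```bash
python3 - <<'E'
from m import *
st=env.state();print(st["qpos"].round(1),st["force"],st["force"]@nb,(st["ee_pos"]-MID["dark2"])@np.c_[XT,w,nb])
plan(pick("dark2",6),R27,1)
E
```

```text
[-26.8  20.8 118.3   1.5  13.9  87.9] [-0.80761749  0.2494298  -0.89725602] -0.2559239375987664 [-0.50089993 -0.04439136  0.13124416]
1 rows: turn [-0.0003  0.0001  0.0003] shift [ 0.0023 -0.0009  0.0009]  per row deg 0.04 mm 0.5 goal [ 556.9 -265.5   63. ]
```

Free of the board; close and lift.

Call:
{"api": "send_rows", "payload": {"targets": [[[0,0,0,0,0,0,0.3],[0,0,0,0,0,0,0.8],[0,0,0,0,0,0,1],[0,0,0,0,0,0,1],[0,0,0,0,0,0,1],[0,0,0,0,0,0,1]]]}}

```text
time_s: 17.35
ee_pos: [556.1, -265.1, 63.8]
ee_rot: [-180.0, -27.0, -26.0]
force: [-0.0, -0.3, -0.1]
gripper_width: 21.6
gripper_force: 35.0
```

Call:
{"api": "send_rows", "payload": {"targets": [[[0,0,0,-0.0125,0.006,0.02,1],[0,0,0,-0.0125,0.006,0.02,1],[0,0,0,-0.0125,0.006,0.02,1],[0,0,0,-0.0125,0.006,0.02,1],[0,0,0,-0.0125,0.006,0.02,1],[0,0,0,-0.0125,0.006,0.02,1],[0,0,0,-0.0125,0.006,0.02,1],[0,0,0,-0.0125,0.006,0.02,1],[0,0,0,-0.03,0.015,0.03,1],[0,0,0,-0.05,0.025,0.06,1],[0,0,0,-0.05,0.025,0.06,1],[0,0,0,-0.05,0.025,0.06,1]]]}}

```text
time_s: 18.55
ee_pos: [499.2, -237.1, 138.2]
ee_rot: [-180.0, -27.0, -26.0]
force: [0.3, 0.1, -0.1]
gripper_width: 21.8
gripper_force: 35.0
```

```bash
python3 - <<'E'
from m import *
st=env.state();print(st["qpos"].round(1),st["force"],st["gripper_width"],st["ee_pos"])
for sgn in (-1,1):
    PD=T0+sgn*45*ty+[0,0,78+8-5]; print(PD); plan(PD+[0,0,70],RD,20)
E
```

```text
[-26.8   9.4 120.5   1.   23.1  88.4] [ 0.30347005  0.14130842 -0.12667749] 21.776241651119495 [ 499.24826118 -237.12044938  138.19799239]
[440.83955093 248.55402467  81.        ]
20 rows: turn [0.0029 0.0195 0.0188] shift [-0.0146  0.1214  0.0032]  per row deg 2.46 mm 24.5 goal [440.8 248.6 151. ]
[426.76044907 337.44597533  81.        ]
20 rows: turn [0.0029 0.0195 0.0188] shift [-0.0181  0.1436  0.0032]  per row deg 2.46 mm 29.0 goal [426.8 337.4 151. ]
```

Call:
{"api": "send_rows", "payload": {"targets": [[[0.0029,0.0195,0.0188,-0.0181,0.1436,0.025,1],[0.0029,0.0195,0.0188,-0.0181,0.1436,0.025,1],[0.0029,0.0195,0.0188,-0.0181,0.1436,0.025,1],[0.0029,0.0195,0.0188,-0.0181,0.1436,0.025,1],[0.0029,0.0195,0.0188,-0.0181,0.1436,0.025,1],[0.0029,0.0195,0.0188,-0.0181,0.1436,0.025,1],[0.0029,0.0195,0.0188,-0.0181,0.1436,0.025,1],[0.0029,0.0195,0.0188,-0.0181,0.1436,0.025,1],[0.0029,0.0195,0.0188,-0.0181,0.1436,0.025,1],[0.0029,0.0195,0.0188,-0.0181,0.1436,0.025,1],[0.0029,0.0195,0.0188,-0.0181,0.1436,0,1],[0.0029,0.0195,0.0188,-0.0181,0.1436,0,1]]]}}

```text
time_s: 19.75
ee_pos: [456.1, 108.2, 188.3]
ee_rot: [177.4, -6.0, -4.7]
force: [0.9, 0.1, 0.1]
gripper_width: 22.0
gripper_force: 35.0
```

```bash
python3 - <<'E'
from m import *
st=env.state();print(st["qpos"].round(1),st["force"],st["gripper_width"],st["ee_pos"])
PD=T0+45*ty+[0,0,78+8-5]; plan(PD+[0,0,50],RD,10)
E
```

```text
[ 15.1   7.5 108.5  -5.2  59.4 112.4] [0.9249787  0.09931385 0.06009206] 22.025667790728082 [456.11131966 108.24963728 188.26096817]
10 rows: turn [0.0023 0.0157 0.0151] shift [-0.0147  0.1146 -0.0286]  per row deg 1.97 mm 23.8 goal [426.8 337.4 131. ]
```

Call:
{"api": "send_rows", "payload": {"targets": [[[0.0023,0.0157,0.0151,-0.0147,0.1146,-0.0286,1],[0.0023,0.0157,0.0151,-0.0147,0.1146,-0.0286,1],[0.0023,0.0157,0.0151,-0.0147,0.1146,-0.0286,1],[0.0023,0.0157,0.0151,-0.0147,0.1146,-0.0286,1],[0.0023,0.0157,0.0151,-0.0147,0.1146,-0.0286,1],[0.0023,0.0157,0.0151,-0.0147,0.1146,-0.0286,1],[0.0023,0.0157,0.0151,-0.0147,0.1146,-0.0286,1],[0.0023,0.0157,0.0151,-0.0147,0.1146,-0.0286,1],[0.0023,0.0157,0.0151,-0.0147,0.1146,-0.0286,1],[0.0023,0.0157,0.0151,-0.0147,0.1146,-0.0286,1],[0,0,0,0,0,0,1]]]}}

```text
time_s: 20.85
ee_pos: [427.0, 338.2, 129.6]
ee_rot: [180.0, 8.1, 9.1]
force: [0.3, -0.2, -0.2]
gripper_width: 21.7
gripper_force: 35.0
```

```bash
python3 - <<'E'
from m import *
st=env.state();print(st["qpos"].round(1),st["force"],st["gripper_width"])
PD=T0+45*ty+[0,0,78+8-5]; plan(PD+[0,0,8],RD,5)
im,d,P=grab("scene");cv2.imwrite("pics/s4.png",cv2.resize(im[60:240,200:400][...,::-1],None,fx=3,fy=3))
E
```

```text
[ 35.   23.1  95.6   3.8  68.6 114.3] [ 0.28994455 -0.23501195 -0.17529793] 21.672091951023965
5 rows: turn [ 0.     -0.0001 -0.0002] shift [-0.0003 -0.0007 -0.0406]  per row deg 0.02 mm 8.1 goal [426.8 337.4  89. ]
```

View pics/s4.png

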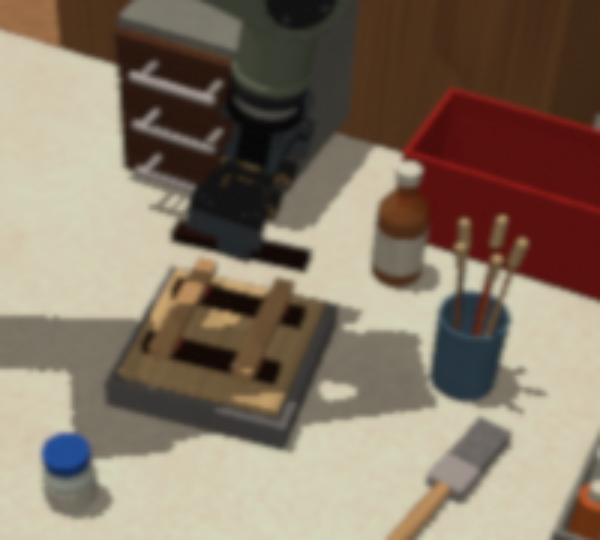

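The dark slat at (172,235)–(310,262) looks level and parallel to the bottom slats, held at its middle. Descending.

Call:
{"api": "send_rows", "payload": {"targets": [[[0,0,0,-0.0003,-0.001,-0.045,1],[0,0,0,-0.0003,-0.001,-0.045,1],[0,0,0,-0.0003,-0.001,-0.045,1],[0,0,0,-0.0003,-0.001,-0.045,1],[0,0,0,0,0,-0.02,1],[0,0,0,0,0,-0.015,1],[0,0,0,0,0,-0.015,1],[0,0,0,0,0,0,1],[0,0,0,0,0,0,1]]]}}

```text
time_s: 21.8
ee_pos: [427.1, 335.6, 84.6]
ee_rot: [180.0, 8.0, 9.0]
force: [0.4, -0.2, 0.0]
gripper_width: 21.9
gripper_force: 35.0
```

Call:
{"api": "send_rows", "payload": {"targets": [[[0,0,0,0,0.008,-0.012,1],[0,0,0,0,0,-0.012,1],[0,0,0,0,0,0,1],[0,0,0,0,0,0,1]]]}}

```text
time_s: 22.2
ee_pos: [427.3, 337.5, 79.9]
ee_rot: [-180.0, 8.0, 9.0]
force: [-0.1, 1.2, 0.8]
gripper_width: 21.9
gripper_force: 35.0
```

Call:
{"api": "send_rows", "payload": {"targets": [[[0,0,0,0,0,-0.012,1],[0,0,0,0,0,-0.012,1],[0,0,0,0,0,0,1],[0,0,0,0,0,0,1],[0,0,0,0,0,0,1]]]}}

```text
time_s: 22.7
ee_pos: [427.3, 337.5, 75.7]
ee_rot: [-180.0, 8.0, 9.0]
force: [-0.4, 1.1, 6.3]
gripper_width: 21.9
gripper_force: 35.0
```

Call:
{"api": "send_rows", "payload": {"targets": [[[0,0,0,0,0,-0.008,1],[0,0,0,0,0,-0.008,1],[0,0,0,0,0,0,1],[0,0,0,0,0,0,1],[0,0,0,0,0,0,1]]]}}

```text
time_s: 23.2
ee_pos: [427.3, 337.5, 73.0]
ee_rot: [-180.0, 8.0, 9.0]
force: [-1.1, -0.3, 10.1]
gripper_width: 21.7
gripper_force: 35.0
```

Call:
{"api": "send_rows", "payload": {"targets": [[[0,0,0,0,0,0.01,1],[0,0,0,0,0,0.01,1],[0,0,0,0,0,0.01,1],[0,0,0,0,0,0.004,1],[0,0,0,0,0,0,1],[0,0,0,0,0,0,0.4],[0,0,0,0,0,0,0.2],[0,0,0,0,0,0,-0.1],[0,0,0,0,0,0,-0.1],[0,0,0,0,0,0.03,-0.1],[0,0,0,0,0,0.1,-0.1],[0,0,0,0,0,0.15,-0.1]]]}}

```text
time_s: 24.4
ee_pos: [426.0, 336.3, 134.0]
ee_rot: [179.9, 8.2, 9.0]
force: [1.1, 0.3, -0.3]
gripper_width: 50.4
gripper_force: 0.0
```

```bash
python3 - <<'E'
from m import *
st=env.state();print(st["qpos"].round(1),st["gripper_width"],st["ee_pos"],st["ee_rot"],st["force"])
plan(pick("dark1",100),R27,20)
E
```

```text
[ 34.9  22.9  95.4   3.7  69.3 114.4] 50.35907120845117 [426.04529001 336.33806181 133.96001547] [179.85131114   8.22204712   8.95923185] [ 1.13529238  0.27307258 -0.28376548]
20 rows: turn [-0.0029 -0.0197 -0.0188] shift [ 0.0363 -0.1122  0.0015]  per row deg 2.46 mm 23.6 goal [ 571.4 -112.5  140. ]
```

Call:
{"api": "send_rows", "payload": {"targets": [[[-0.0029,-0.0197,-0.0188,0.0363,-0.1122,0.02,-0.1],[-0.0029,-0.0197,-0.0188,0.0363,-0.1122,0.02,-0.1],[-0.0029,-0.0197,-0.0188,0.0363,-0.1122,0.02,-0.1],[-0.0029,-0.0197,-0.0188,0.0363,-0.1122,0.02,-0.1],[-0.0029,-0.0197,-0.0188,0.0363,-0.1122,0.02,-0.1],[-0.0029,-0.0197,-0.0188,0.0363,-0.1122,0.02,-0.1],[-0.0029,-0.0197,-0.0188,0.0363,-0.1122,0.02,-0.1],[-0.0029,-0.0197,-0.0188,0.0363,-0.1122,0.02,-0.1],[-0.0029,-0.0197,-0.0188,0.0363,-0.1122,0,-0.1],[-0.0029,-0.0197,-0.0188,0.0363,-0.1122,0,-0.1],[-0.0029,-0.0197,-0.0188,0.0363,-0.1122,0,-0.1],[-0.0029,-0.0197,-0.0188,0.0363,-0.1122,0,-0.1]]]}}

```text
time_s: 25.6
ee_pos: [513.5, 65.9, 166.2]
ee_rot: [177.3, -13.3, -11.6]
force: [-0.2, 0.4, -0.5]
gripper_width: 50.3
gripper_force: 0.0
```

```bash
python3 - <<'E'
from m import *
st=env.state();print(st["qpos"].round(1),st["gripper_width"],st["ee_pos"],st["ee_rot"],st["force"])
plan(pick("dark1",100),R27,9)
E
```

```text
[ 10.9  10.  110.  -10.   49.1 118.7] 50.30672969172222 [513.51692583  65.89376024 166.20433207] [177.26952748 -13.27628721 -11.552839  ] [-0.19210604  0.41195891 -0.50902544]
9 rows: turn [-0.0025 -0.0171 -0.0166] shift [ 0.0322 -0.0991 -0.0146]  per row deg 2.16 mm 21.0 goal [ 571.4 -112.5  140. ]
```

Call:
{"api": "send_rows", "payload": {"targets": [[[-0.0025,-0.0171,-0.0166,0.0322,-0.0991,-0.0146,-0.1],[-0.0025,-0.0171,-0.0166,0.0322,-0.0991,-0.0146,-0.1],[-0.0025,-0.0171,-0.0166,0.0322,-0.0991,-0.0146,-0.1],[-0.0025,-0.0171,-0.0166,0.0322,-0.0991,-0.0146,-0.1],[-0.0025,-0.0171,-0.0166,0.0322,-0.0991,-0.0146,-0.1],[-0.0025,-0.0171,-0.0166,0.0322,-0.0991,-0.0146,-0.1],[-0.0025,-0.0171,-0.0166,0.0322,-0.0991,-0.0146,-0.1],[-0.0025,-0.0171,-0.0166,0.0322,-0.0991,-0.0146,-0.1],[-0.0025,-0.0171,-0.0166,0.0322,-0.0991,-0.0146,-0.1],[0,0,0,0,0,0,-0.1]]]}}

```text
time_s: 26.6
ee_pos: [570.5, -112.6, 139.0]
ee_rot: [179.9, -26.9, -26.0]
force: [0.2, 0.9, -0.1]
gripper_width: 50.0
gripper_force: 0.0
```

```bash
python3 - <<'E'
from m import *
st=env.state();print(st["qpos"].round(1),st["force"])
plan(pick("dark1",6),R27,8)
im,d,P=grab("top")
H,S,V=[x.astype(int) for x in cv2.split(cv2.cvtColor(im,cv2.COLOR_RGB2HSV))]
cv2.imwrite("pics/t5.png",cv2.resize(im[130:285,135:400][...,::-1],None,fx=3,fy=3))
E
```

```text
[ -7.5  12.4 116.3 -18.6  27.  123.4] [ 0.15776418  0.93486265 -0.10964508]
8 rows: turn [ 0.     -0.0002  0.0001] shift [ 0.0309 -0.0147 -0.0475]  per row deg 0.02 mm 11.7 goal [ 619.9 -136.1   63. ]
```

View pics/t5.png

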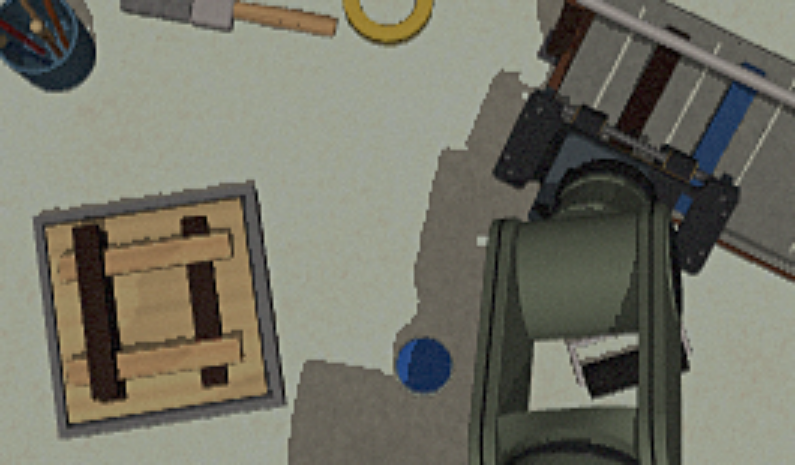

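The first dark slat lies well across both pales (88,228)–(110,398), and the gripper is lined up on the second dark slat (650,95) below the rail.

Call:
{"api": "send_rows", "payload": {"targets": [[[0,0,0,0.0309,-0.0147,-0.0475,-0.1],[0,0,0,0.0309,-0.0147,-0.0475,-0.1],[0,0,0,0.0309,-0.0147,-0.0475,-0.1],[0,0,0,0.0309,-0.0147,-0.0475,-0.1],[0,0,0,0.0309,-0.0147,-0.0475,-0.1],[0,0,0,0.0309,-0.0147,-0.0475,-0.1],[0,0,0,0.0309,-0.0147,-0.0475,-0.1],[0,0,0,0,0,0,-0.1]]]}}

```text
time_s: 27.45
ee_pos: [615.3, -131.4, 71.8]
ee_rot: [179.9, -26.8, -25.9]
force: [-0.4, 0.6, -0.2]
gripper_width: 49.9
gripper_force: 0.0
```

```bash
python3 - <<'E'
from m import *
st=env.state();print(st["qpos"].round(1),st["force"],st["ee_rot"])
plan(pick("dark1",6),R27,2)
E
```

```text
[ -9.1  21.3 115.3 -23.7  19.1 127.6] [-0.43105569  0.6305397  -0.2487423 ] [179.93495192 -26.82088111 -25.87744564]
2 rows: turn [-0.0001 -0.001  -0.0005] shift [ 0.0114 -0.0117 -0.0221]  per row deg 0.11 mm 5.5 goal [ 619.9 -136.1   63. ]
```

Call:
{"api": "send_rows", "payload": {"targets": [[[0,-0.001,-0.0005,0.0114,-0.0117,-0.0221,-0.1],[0,-0.001,-0.0005,0.0114,-0.0117,-0.0221,-0.1],[0,0,0,0,0,0,-0.1],[0,0,0,0,0,0,0.3],[0,0,0,0,0,0,0.8],[0,0,0,0,0,0,1],[0,0,0,0,0,0,1],[0,0,0,0,0,0,1],[0,0,0,0,0,0,1]]]}}

```text
time_s: 28.35
ee_pos: [620.0, -135.8, 65.1]
ee_rot: [-179.9, -27.1, -26.0]
force: [-2.0, 0.7, 2.3]
gripper_width: 21.6
gripper_force: 35.0
```

Call:
{"api": "send_rows", "payload": {"targets": [[[0,0,0,-0.0125,0.006,0.02,1],[0,0,0,-0.0125,0.006,0.02,1],[0,0,0,-0.0125,0.006,0.02,1],[0,0,0,-0.0125,0.006,0.02,1],[0,0,0,-0.0125,0.006,0.02,1],[0,0,0,-0.0125,0.006,0.02,1],[0,0,0,-0.0125,0.006,0.02,1],[0,0,0,-0.0125,0.006,0.02,1],[0,0,0,-0.03,0.015,0.03,1],[0,0,0,-0.05,0.025,0.06,1],[0,0,0,-0.05,0.025,0.06,1],[0,0,0,-0.05,0.025,0.06,1]]]}}

```text
time_s: 29.55
ee_pos: [563.0, -107.9, 139.4]
ee_rot: [-179.9, -27.1, -26.0]
force: [0.2, 0.7, -1.5]
gripper_width: 21.7
gripper_force: 35.0
```

```bash
python3 - <<'E'
from m import *
st=env.state();print(st["qpos"].round(1),st["force"],st["gripper_width"],st["ee_pos"])
PD=T0-45*ty+[0,0,81]; plan(PD+[0,0,50],RD,16)
E
```

```text
[ -7.1  11.6 117.4 -19.2  26.5 124.3] [ 0.15291149  0.67844129 -1.46372817] 21.702119469944947 [ 563.03820118 -107.90236552  139.38752667]
16 rows: turn [0.0036 0.0245 0.0235] shift [-0.0382  0.1114 -0.0026]  per row deg 3.07 mm 23.6 goal [440.8 248.6 131. ]
```

Call:
{"api": "send_rows", "payload": {"targets": [[[0.0036,0.0245,0.0235,-0.0382,0.1114,0.03,1],[0.0036,0.0245,0.0235,-0.0382,0.1114,0.03,1],[0.0036,0.0245,0.0235,-0.0382,0.1114,0.03,1],[0.0036,0.0245,0.0235,-0.0382,0.1114,0.03,1],[0.0036,0.0245,0.0235,-0.0382,0.1114,0.03,1],[0.0036,0.0245,0.0235,-0.0382,0.1114,0.03,1],[0.0036,0.0245,0.0235,-0.0382,0.1114,0,1],[0.0036,0.0245,0.0235,-0.0382,0.1114,0,1],[0.0036,0.0245,0.0235,-0.0382,0.1114,0,1],[0.0036,0.0245,0.0235,-0.0382,0.1114,0,1],[0.0036,0.0245,0.0235,-0.0382,0.1114,0,1],[0.0036,0.0245,0.0235,-0.0382,0.1114,0,1]]]}}

```text
time_s: 30.75
ee_pos: [471.5, 160.1, 175.3]
ee_rot: [178.0, -0.6, 0.5]
force: [0.8, -0.5, -0.1]
gripper_width: 21.6
gripper_force: 35.0
```

```bash
python3 - <<'E'
from m import *
st=env.state();print(st["qpos"].round(1),st["gripper_width"],st["ee_pos"])
PD=T0-45*ty+[0,0,81]; plan(PD+[0,0,45],RD,6)
E
```

```text
[ 18.8  13.2 102.9  -2.3  64.  109.4] 21.581940050342958 [471.51179878 160.07244426 175.28087007]
6 rows: turn [0.0024 0.0162 0.0156] shift [-0.0256  0.0737 -0.0411]  per row deg 2.03 mm 17.6 goal [440.8 248.6 126. ]
```

Call:
{"api": "send_rows", "payload": {"targets": [[[0.0024,0.0162,0.0156,-0.0256,0.0737,-0.0411,1],[0.0024,0.0162,0.0156,-0.0256,0.0737,-0.0411,1],[0.0024,0.0162,0.0156,-0.0256,0.0737,-0.0411,1],[0.0024,0.0162,0.0156,-0.0256,0.0737,-0.0411,1],[0.0024,0.0162,0.0156,-0.0256,0.0737,-0.0411,1],[0.0024,0.0162,0.0156,-0.0256,0.0737,-0.0411,1],[0,0,0,0,0,0,1]]]}}

```text
time_s: 31.45
ee_pos: [440.8, 248.9, 123.9]
ee_rot: [180.0, 8.1, 9.0]
force: [0.3, -0.8, -0.4]
gripper_width: 21.9
gripper_force: 35.0
```

```bash
python3 - <<'E'
from m import *
st=env.state();print(st["qpos"].round(1),st["gripper_width"])
PD=T0-45*ty+[0,0,81]; plan(PD+[0,0,7],RD,6)
im,d,P=grab("scene");cv2.imwrite("pics/s6.png",cv2.resize(im[60:240,200:400][...,::-1],None,fx=3,fy=3))
E
```

```text
[ 26.6  20.6 100.8   2.6  66.5 106.3] 21.92743744134591
6 rows: turn [ 0.0001 -0.0002 -0.0001] shift [ 0.     -0.0003 -0.0299]  per row deg 0.02 mm 6.0 goal [440.8 248.6  88. ]
```

View pics/s6.png

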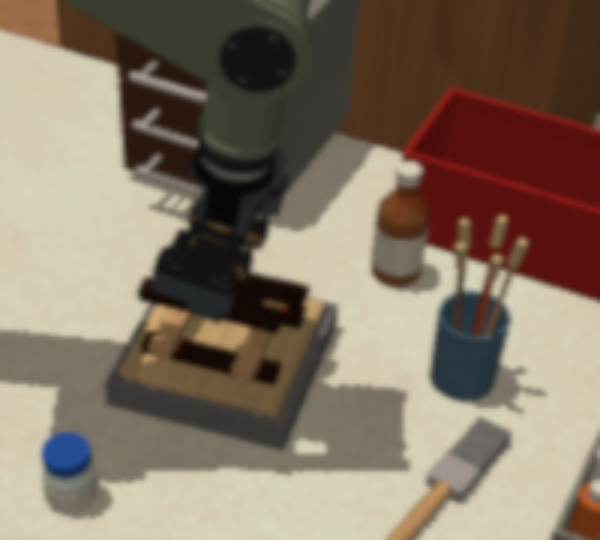

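The second dark slat at (142,290)–(303,318) hangs level above the near bottom slat. Descending.

Call:
{"api": "send_rows", "payload": {"targets": [[[0,0,0,0,0,-0.045,1],[0,0,0,0,0,-0.045,1],[0,0,0,0,0,-0.045,1],[0,0,0,0,0,-0.02,1],[0,0,0,0,0,-0.015,1],[0,0,0,0,0,-0.015,1],[0,0,0,0,0,-0.01,1],[0,0,0,0,0,0,1],[0,0,0,0,0,0,1]]]}}

```text
time_s: 32.4
ee_pos: [441.6, 247.6, 86.7]
ee_rot: [180.0, 7.9, 8.9]
force: [-1.0, 0.5, 0.1]
gripper_width: 21.7
gripper_force: 35.0
```

Call:
{"api": "send_rows", "payload": {"targets": [[[0,0,0,-0.003,0.004,-0.012,1],[0,0,0,0,0,-0.012,1],[0,0,0,0,0,-0.01,1],[0,0,0,0,0,-0.01,1],[0,0,0,0,0,0,1],[0,0,0,0,0,0,1]]]}}

```text
time_s: 33.0
ee_pos: [440.9, 248.5, 78.0]
ee_rot: [180.0, 7.9, 8.9]
force: [-1.0, 0.6, 3.1]
gripper_width: 22.1
gripper_force: 35.0
```

Call:
{"api": "send_rows", "payload": {"targets": [[[0,0,0,0,0,-0.012,1],[0,0,0,0,0,-0.012,1],[0,0,0,0,0,0,1],[0,0,0,0,0,0,1],[0,0,0,0,0,0,1]]]}}

```text
time_s: 33.5
ee_pos: [440.9, 248.5, 73.9]
ee_rot: [180.0, 7.9, 8.9]
force: [-1.2, -0.2, 8.0]
gripper_width: 21.6
gripper_force: 35.0
```

Call:
{"api": "send_rows", "payload": {"targets": [[[0,0,0,0,0,-0.005,1],[0,0,0,0,0,0,1],[0,0,0,0,0,0,1],[0,0,0,0,0,0,1]]]}}

```text
time_s: 33.9
ee_pos: [440.9, 248.5, 73.0]
ee_rot: [180.0, 7.9, 8.9]
force: [-1.6, -0.9, 9.8]
gripper_width: 21.6
gripper_force: 35.0
```

Call:
{"api": "send_rows", "payload": {"targets": [[[0,0,0,0,0,0.01,1],[0,0,0,0,0,0.01,1],[0,0,0,0,0,0.01,1],[0,0,0,0,0,0.004,1],[0,0,0,0,0,0,1],[0,0,0,0,0,0,0.4],[0,0,0,0,0,0,0.2],[0,0,0,0,0,0,-0.1],[0,0,0,0,0,0,-0.1],[0,0,0,0,0,0.03,-0.1],[0,0,0,0,0,0.1,-0.1],[0,0,0,0,0,0.15,-0.1]]]}}

```text
time_s: 35.1
ee_pos: [439.9, 247.8, 134.4]
ee_rot: [179.9, 8.1, 8.9]
force: [0.5, 0.2, 0.2]
gripper_width: 50.1
gripper_force: 0.0
```

Call:
{"api": "send_rows", "payload": {"targets": [[[0,0,0,0,0,0.2,-0.1],[0,0,0,0,0,0.2,-0.1],[0,0,0,0,-0.2,0,-0.1],[0,0,0,0,-0.2,0,-0.1],[0,0,0,0,-0.2,0,-0.1],[0,0,0,0,-0.2,0,-0.1],[0,0,0,0,-0.2,0,-0.1],[0,0,0,0,-0.2,0,-0.1],[0,0,0,0,0,0,-0.1],[0,0,0,0,0,0,-0.1]]]}}

```text
time_s: 36.1
ee_pos: [440.9, 8.0, 215.1]
ee_rot: [180.0, 7.9, 8.8]
force: [-0.8, 0.4, -0.5]
gripper_width: 50.0
gripper_force: 0.0
```

```bash
python3 - <<'E'
from m import *
im,d,P=grab("top");st=env.state();print(st["force"],st["qvel"].round(2))
cv2.imwrite("pics/t7.png",cv2.resize(im[100:290,120:500][...,::-1],None,fx=2,fy=2))
H,S,V=[x.astype(int) for x in cv2.split(cv2.cvtColor(im,cv2.COLOR_RGB2HSV))]
reg=np.zeros(V.shape,bool);reg[185:280,140:235]=1
m=reg&(V<60)&(S>60)&(P[...,2]>80);k,l,s_,ce=cv2.connectedComponentsWithStats(m.astype(np.uint8))
for i in range(1,k):
    if s_[i,4]>80:
        T=ray("top",np.argwhere(l==i)[:,::-1],Z,94)[:,:2];r=cv2.minAreaRect(T.astype(np.float32));e=np.array(r[0])-T0[:2];print(s_[i,4],np.round(r[1],1),r[2],"tower xy",e@tx[:2],e@ty[:2],np.median(P[l==i][:,2]))
E
```

```text
[0.18647723 0.33193307 0.41290863] [ 1.4   0.05  0.05 -0.17  0.04 -0.09]
493 [149.1  24.5] 9.327485084533691 tower xy -0.7131735227495218 -47.358768171454855 91.87394329197234
501 [149.4  23.3] 8.886025428771973 tower xy 1.030444412935993 42.874440470173354 92.02947765497773
```

View pics/t7.png

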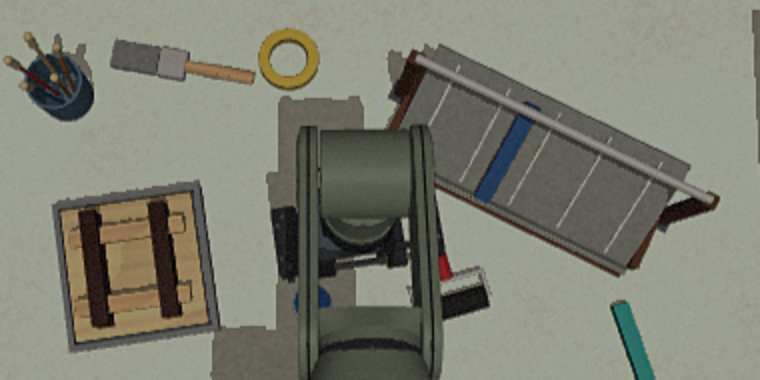

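The tower at (135,265) holds all four slats in place. The blue slat is still in the rack at (505,150), and the other things on the counter have not moved. Handing in.

```bash
python3 -c "
from workcell import env
print(env.job_done())"
```

```text
the job is handed in; nothing more can be done
None
```

I finished the tower and handed it in at about 36 s: the pale and both dark slats are in place, each pressed about 8 mm by the force reading, and the blue slat and the rest of the counter were left alone; the hand-in gave no pass or fail result.

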